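# Wedge the drill case back into the packed row

## Task

Take the red drill case from its stand by its handle and push it down into the packed row in the rack, right beside the yellow case on the side towards the grey case, letting its tapered foot nudge the neighbours apart. Push gently (no more than 20 N on any other case, 40 N on the rack), giving way to whichever side still has room, until the red case stands fully home on the rack floor, upright and in line with the others, then let go. Keep the other cases upright and in the rack, and leave everything else on the bench alone.

Things in the scene. Friction and masses are not known exactly. Their poses are not given: they have to be found in the camera images.
- red_case: red drill case to put away, 0.22-0.41 kg, smooth plastic, 90 (x) x 40 (y) x 80 mm high, black handle block on top (56 x 14 x 38 mm, top 118 mm above the origin). Its foot tapers in y like a blunt wedge: 12 mm wide at the bottom, evenly up to the full 40 mm at 38 mm up. Origin: centre of underside, z up. Starts upright in the stand; alike turned half round.
- red_handle (a point): point in the middle of the red case's black handle, 102 mm above the case's underside; pinch the handle here from above across its 14 mm (the case's y)
- stand: fixed plywood stand, 125 x 82 mm, holding the red case upright in a slot; floor of the slot 10 mm above the bench, its walls reach 42 mm above the bench. Origin: on the bench under its centre; x along the slot.
- rack: fixed aluminium rack on a plywood block. Origin: centre of its floor's upper face (25-45 mm above the bench), z up, y along the row. Flared lips 18 mm high keep the 90 mm deep cases at x = 0 with 3 mm play each way. Two rigid black bookends, 180 mm apart inside, 68 mm high, are clamped on it; where is not measured: 2 to 41 mm are free at one end of the row, the rest of 43 mm at the other.
- yellow_case: yellow smooth, easily sliding case in the row, 90 (x) x 34 (y) x 80 mm high, about 0.3 kg, no handle; four stand side by side, middle of the row at rack y = 0, 34.3 mm pitch. Long top edges bevelled 8 mm in and 16 mm down, so two touching cases leave a V notch 16 mm wide, 16 mm deep at their seam. Origin: centre of underside, z up, y as the rack's y. Second, third or fourth counted from grey.
- grey_case: grey smooth, easily sliding case in the row, 90 (x) x 34 (y) x 80 mm high, about 0.3 kg, no handle; four stand side by side, middle of the row at rack y = 0, 34.3 mm pitch. Long top edges bevelled 8 mm in and 16 mm down, so two touching cases leave a V notch 16 mm wide, 16 mm deep at their seam. Origin: centre of underside, z up, y as the rack's y. Always the end case at the rack's -y end.
- green_case: green smooth, easily sliding case in the row, 90 (x) x 34 (y) x 80 mm high, about 0.3 kg, no handle; four stand side by side, middle of the row at rack y = 0, 34.3 mm pitch. Long top edges bevelled 8 mm in and 16 mm down, so two touching cases leave a V notch 16 mm wide, 16 mm deep at their seam. Origin: centre of underside, z up, y as the rack's y.
- blue_case: blue smooth, easily sliding case in the row, 90 (x) x 34 (y) x 80 mm high, about 0.3 kg, no handle; four stand side by side, middle of the row at rack y = 0, 34.3 mm pitch. Long top edges bevelled 8 mm in and 16 mm down, so two touching cases leave a V notch 16 mm wide, 16 mm deep at their seam. Origin: centre of underside, z up, y as the rack's y.
- screw_jar: amber glass jar with steel cap, 64 mm across, 85 mm high, bystander; origin under its centre
- hammer: hammer lying on the bench, bystander
- screwdriver: screwdriver lying on the bench, bystander
- tape_roll: grey tape roll lying flat, 100 mm across, 24 mm high, bystander; origin under its centre
- oil_can: blue can, 66 mm across, 140 mm high, bystander; origin under its centre

How it is judged:
On the way, in this order (a step that is already met when the one before it is completed fails the run):
1. the red case is lifted clear of its stand (z of red_case in the frame of stand above 0.06 m), for 0.1 s.
2. the foot of the red case has entered the row beside the yellow case, on the grey case's side, the row upright (z of red_case in the frame of rack below 0.055 m and y of red_case in the frame of yellow_case between -0.043 and -0.01 m and horizontal distance between red_case and yellow_case below 0.045 m), for 0.05 s.
At the end, for the whole second after the job is handed in: All five cases on the rack floor (red within 2.5 mm, others 4 mm), upright within 4.5 deg, in line within 7 mm and 5.7 deg; red beside yellow on the grey case's side (centres 33 to 43 mm apart along the row); red released and at rest (angle between each of grey_case, yellow_case, green_case, blue_case, red_case's own z axis and vertical below 0.08 rad and z of grey_case in the frame of rack between -0.004 and 0.004 m and x of grey_case in the frame of rack between -0.007 and 0.007 m and angle between the y axis of each of grey_case, yellow_case, green_case, blue_case, red_case and the y axis of rack, either way round below 0.1 rad and z of yellow_case in the frame of rack between -0.004 and 0.004 m and x of yellow_case in the frame of rack between -0.007 and 0.007 m and z of green_case in the frame of rack between -0.004 and 0.004 m and x of green_case in the frame of rack between -0.007 and 0.007 m and z of blue_case in the frame of rack between -0.004 and 0.004 m and x of blue_case in the frame of rack between -0.007 and 0.007 m and z of red_case in the frame of rack between -0.004 and 0.004 m and x of red_case in the frame of rack between -0.007 and 0.007 m and z of red_case in the frame of rack below 0.0025 m and y of red_case in the frame of yellow_case between -0.043 and -0.033 m and linear speed of red_case below 0.02 m/s and contact force between red_case and the fingers below 0.2 N); the robot touches nothing.
It fails at once if the red case presses on another case with more than 20 N (contact force between red_case and grey_case above 20 N or contact force between red_case and yellow_case above 20 N or contact force between red_case and green_case above 20 N or contact force between red_case and blue_case above 20 N).
It fails at once if the red case is pressed on the rack with more than 40 N (contact force between red_case and rack above 40 N).
It fails at once if the gripper presses on a case of the row with more than 20 N (contact force between the fingers and grey_case above 20 N or contact force between the fingers and yellow_case above 20 N or contact force between the fingers and green_case above 20 N or contact force between the fingers and blue_case above 20 N).
It fails at once if a case of the row tips over (leans more than 20 degrees) or is lifted out of the rack by more than 20 mm (angle between any of grey_case, yellow_case, green_case, blue_case's own z axis and vertical above 0.35 rad or z of any of grey_case, yellow_case, green_case, blue_case in the frame of rack above 0.02 m).
It fails at once if another thing on the bench (jar, hammer, screwdriver, tape roll, can) is moved by more than 30 mm (distance of any of screw_jar, hammer, screwdriver, tape_roll, oil_can from where it was at the start of the episode above 0.03 m).
It also fails if it takes over 61 s, if anything falls off the work surface, if the arm or the gripper's body presses on something with over 40 N, if the wrist force passes 120 N, or if a joint passes its speed limit or range.

## Robot

A 7-joint arm with a two-finger parallel gripper is mounted at the origin on the work surface. World frame = base frame: x ahead of the robot, y to its left, z up, the work surface at z = 0. Lengths are in m, angles in rad, forces in N, time in s.
With the tool pointing down it reaches from about 0.425 to 0.875 m from the base axis. Payload 9.9 kg.
Tool frame: the origin (TCP) lies at the very end of the fingers, on their centre line; the grasp point (between the pads) lies 19 mm behind it; z points along the fingers, y is the line along which they close (so a half turn about z gives the same grasp; the last joint's range is limited). The gripper opens to 85 mm and grips with 20 to 120 N. Pads are 22 mm wide; open, the fingers measure 114 mm over their backs; the gripper's body (76 mm by 85 mm) begins 54 mm behind the grasp point. The pads swing forward as they close: fully open they stand 13 mm farther back than shut.
Start: joints at [1.138, 0.576, 0.025, 1.437, -0.015, 1.129, -0.057], TCP at [0.231, -0.634, 0.231] pointing down, gripper open.
Joint ranges: [-2.76, 2.76], [-0.34, 2.15], [-1.52, 1.57], [0.19, 2.46], [-1.09, 4.23], [0.17, 1.99], [-2.82, 2.82]. Speed limits (rad/s): [2.22, 2.22, 3.01, 3.01, 3.14, 3.14, 3.14].

## Interface

Orientations are given as a unit quaternion [x, y, z, w].
In Python, from rig import r, cams, ticket gives the robot as it stands.
- The arm moves only by the tool send_rows, never from a script. Its argument "steps" is a list of rows, each a list of 2 entries, a list of its own where there are three numbers: the shift along the world's x, y, z in mm, then the turn about the world's z in rad. In form: [[[tx, ty, tz], spin], ...]. A call has 1 to 12 rows; each row is the pose to reach, as a shift and turn from the pose commanded when the call began; what a row does not reach only later rows make up. A row lasts 1/12 s, in which the tool goes at most 41.7 mm and 7.16 degrees, less where a joint would pass 70% of its speed; a pose out of reach is approached as far as the arm can. A call with a gripper value outside its range is refused whole. "grip" is the opening, from 0 (shut) to 1 (fully open), set as the call begins (left out, the last holds). The fingers move at their own pace and stop on an object; the grip force is fixed at half the most. Time passes only in rows, so rows that repeat a pose let the fingers close. It gives the time, the measured TCP pose, the force, the opening and the grip force at its end, in the units of the state.
- r.sense(): the state, without advancing time (a new reading comes with each control period).
- cams.snapshot(name): name is "scene" or "top" or "wrist"; returns a dict with "color" (480x640x3 uint8, red, green, blue), "depth" (480x640 float32, m along the optical axis (not along the pixel's ray), 0 where there is no reading), "intrinsics" (3x3 intrinsics, pixels), "k1" (the pictures are not rectified: a ray, as slopes to the right and down, at radius r is drawn at 1 + k1 r^2 times it, then the intrinsics apply), "view" (4x4, takes a point from world to camera coordinates). Camera axes: x right, y up, looking along -z (the intrinsics and any distortion apply to the point x, -y, -z); pixel columns grow to the right and rows downward; lengths in m; the calibration is good to about 2 mm. A picture is of the moment at which its call begins.
- ticket.sign_off(): hands the job in; it is judged then, once.
Trained networks look in a picture, given as the dict that the camera call returned (one of the last four; its "shot" number tells which), for a name from the list of things; names that differ only in an ending like _2 or _b are one class to them, and where a whole thing is asked for, a point or a joint stands for the part that bears it (a point fixed in the world has none). Each returns a list of dicts, best first, with "p" (0 to 1); they miss things now and then, are a little off and sometimes report something else, mostly with a low value. They report only what shows in the picture. A call takes as long as a camera call.
- cams.outline_of(name, picture): "pixels" (480x640 bool, what is visible of it) and "rect" ([centre column, centre row, width, height] in pixels, round what is visible of it).
The state is a dict: "time_s": time; "joints": joint angles; "qd": joint speeds; "joint_efforts": joint torques, N m; "ee_pos": TCP position; "ee_rot": TCP orientation; "force": force on the tool from outside, world axes, zero at the start; "wrist_torque": the same for the moment, N m; "finger_gap": opening from 0.0 (shut) to 1.0 (fully open); "grip_force": force on a finger pad.
Only numpy, scipy, OpenCV 4.12 (cv2) and the standard library are available. Lean on these libraries where they do the work, as an engineer would, in place of code of your own. Each camera call takes 0.05 s, during which the arm holds its last target. There are 200 camera calls.

## Working session

There is one attempt and no reset: what is moved stays moved. The work goes in short steps, Python scripts to look and compute and a tool call to move; the robot and the scene stay as the last step left them, time stands still between calls to the robot, and variables do not carry over. Pictures are saved under pics/ and viewed, at most 10 in all, crops included, and the job is handed in when it is done.

Besides the shell and the picture viewer there is one more tool, called after "Request:" by a JSON object that holds its "method" and its "body". send_rows: Moves the arm, as the interface text tells. Its arguments: {"type":"object","properties":{"steps":{"type":"array"},"grip":{"type":"number"}},"required":["steps"]}

```bash
mkdir -p pics; cat > h.py <<'E'
import numpy as np,cv2
from rig import r,cams,ticket
def snap(n,save=None):
    s=cams.snapshot(n)
    if save: cv2.imwrite('pics/'+save,s['color'][:,:,::-1])
    return s
def pts(s,mask=None):
    K=np.array(s['intrinsics']);d=s['depth'];h,w=d.shape
    v,u=np.nonzero((d>0)&(mask if mask is not None else True))
    xd=(u-K[0,2])/K[0,0];yd=(v-K[1,2])/K[1,1];x,y=xd.copy(),yd.copy()
    for _ in range(8):
        f=1+s['k1']*(x*x+y*y);x,y=xd/f,yd/f
    z=d[v,u];P=np.c_[x*z,-y*z,-z,np.ones(len(z))]
    return (P@np.linalg.inv(np.array(s['view'])).T)[:,:3],u,v
E
python3 - <<'E'
from h import *
st=r.sense();print({k:np.round(v,3) for k,v in st.items()})
for n in ['top','scene']:
    s=snap(n,n+'0.png')
    for nm in ['red_case','stand','rack','yellow_case','grey_case','green_case','blue_case','screw_jar','oil_can','hammer','screwdriver','tape_roll']:
        o=cams.outline_of(nm,s)
        if not o: print(n,nm,'none');continue
        P,u,v=pts(s,o[0]['pixels'])
        if len(P)<10: print(nm,'few');continue
        zt=np.percentile(P[:,2],97);T=P[abs(P[:,2]-zt)<.005]
        rc=cv2.minAreaRect((T[:,:2]*1000).astype(np.float32))
        print(n,nm,round(o[0]['p'],2),np.round(o[0]['rect']),'zt',round(zt,4),'top',np.round(rc[0],1),np.round(rc[1],1),round(rc[2],1),'med',np.round(np.median(P,0),3))
E
```

```text
{'time_s': np.float64(0.0), 'joints': array([ 1.138,  0.577,  0.025,  1.438, -0.015,  1.129, -0.056]), 'qd': array([ 0.   ,  0.001, -0.   , -0.001, -0.001, -0.001,  0.001]), 'joint_efforts': array([-0.0000e+00, -7.6575e+01,  2.2510e+00, -2.8596e+01,  1.5000e-02,
        1.3000e-02,  0.0000e+00]), 'ee_pos': array([ 0.231, -0.634,  0.23 ]), 'ee_rot': array([ 0.985,  0.174, -0.   , -0.001]), 'force': array([ 0.458, -0.234, -0.748]), 'wrist_torque': array([ 0.014, -0.027,  0.035]), 'grip_force': np.float64(0.0), 'finger_gap': np.float64(1.003)}
top red_case 0.74 [201. 306.  25.  39.] zt 0.1308 top [486.5 273.1] [55.1 13. ] 11.2 med [0.483 0.268 0.09 ]
top stand 0.6 [209. 312.  39.  57.] zt 0.0461 top [485.3 273.2] [104.3  62.2] 11.5 med [0.469 0.248 0.017]
top rack 0.61 [367. 276. 104.  56.] zt 0.0646 top [ 555.2 -121.5] [118.9 237.7] 0.1 med [ 0.542 -0.09   0.046]
top yellow_case 0.86 [375. 271.  14.  39.] zt 0.1292 top [ 555.5 -138. ] [88.3 23.9] 0.0 med [ 0.551 -0.137  0.122]
top grey_case 0.8 [388. 275.  18.  46.] zt 0.1288 top [ 555.6 -173.7] [90.4 20.4] 0.6 med [ 0.553 -0.171  0.12
[... 1448 characters left out ...]
[ 0.584 -0.102  0.117]
scene blue_case 0.8 [311. 218.  28.  52.] zt 0.1259 top [555.8 -69.7] [23.8 92. ] 89.6 med [ 0.579 -0.063  0.111]
scene screw_jar 0.6 [336. 340.  35.  42.] zt 0.0869 top [797.3 105.3] [54.5 53.6] 23.0 med [0.811 0.109 0.082]
scene oil_can 0.63 [271. 202.  28.  48.] zt 0.1266 top [ 556.4 -172.6] [90.5 22. ] 0.1 med [ 0.584 -0.17   0.117]
scene hammer 0.89 [209. 179.  36.  72.] zt 0.028 top [ 484.5 -400.1] [257.3  55.2] 12.4 med [ 0.514 -0.404  0.023]
scene screwdriver 0.64 [508. 281.  18.  73.] zt 0.026 top [419.7 404.1] [99.9 20.7] 1.5 med [0.447 0.406 0.019]
scene tape_roll 0.76 [472. 354.  52.  48.] zt 0.0255 top [691.9 372.4] [98.9 98.9] 42.4 med [0.698 0.372 0.022]
```

View pics/top0.png

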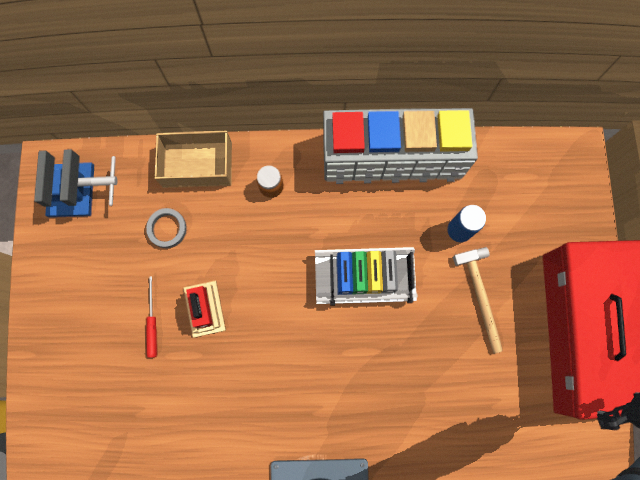

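View pics/scene0.png

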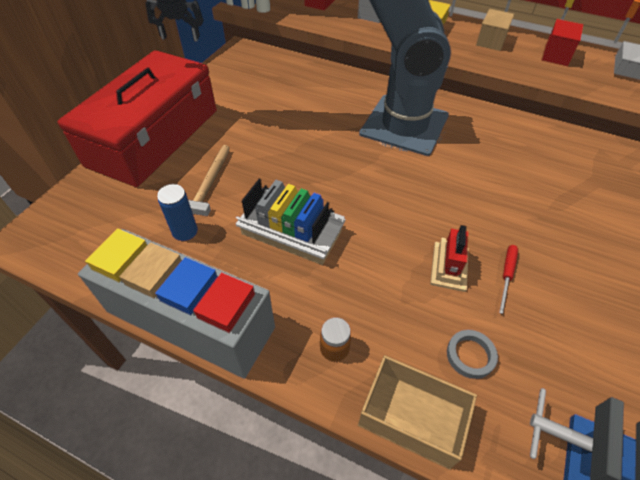

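The top view shows, left to right, the row blue (345,272), green (360,272), yellow (376,270) and grey (390,272). There is a bookend at col 331 and another at col 412. The red case is in its stand at (200,308). The scene view agrees, except that the network's oil_can there is really the grey case. Next I'll measure the bookends and the row angle.

```bash
python3 - <<'E'
from h import *
for n in ['top','scene']:
    s=snap(n);P,u,v=pts(s)
    zs=np.median(P[(abs(P[:,0]-.5)<.05)&(abs(P[:,1]-.1)<.05)][:,2]);print(n,'bench',round(zs,4))
    M=(abs(P[:,0]-.555)<.03)
    for lo in np.arange(-.26,.02,.004):
        b=M&(P[:,1]>=lo)&(P[:,1]<lo+.004)
        if b.sum(): print(int(lo*1000),b.sum(),np.round(np.percentile(P[b,2],[10,50,90])*1000),end=' | ')
    print()
    # bookend tops
    for a,b in [(-.26,-.193),(-.05,.02)]:
        m=(abs(P[:,0]-.555)<.06)&(P[:,1]>a)&(P[:,1]<b)&(P[:,2]>.108)&(P[:,2]<.125)
        if m.sum()>4: print('bookend',m.sum(),np.round(np.percentile(P[m],[3,50,97],axis=0)*1000,1).tolist())
    m=(abs(P[:,0]-.555)<.045)&(P[:,1]>-.195)&(P[:,1]<-.045)&(P[:,2]>.12)
    rc=cv2.minAreaRect((P[m,:2]*1000).astype(np.float32));print('row',np.round(rc[0],1),np.round(rc[1],1),round(rc[2],2),np.median(P[m,2]))
    k=m&(P[:,2]>np.percentile(P[m,2],60)-.002)
    k=s['color'][170:320,250:470] if n=='top' else s['color'][160:280,220:370]
    cv2.imwrite(f'pics/{n}c.png',cv2.resize(k,None,fx=3.5,fy=3.5,interpolation=2)[:,:,::-1])
E
```

```text
top bench -0.0
-260 36 [-5. -0.  3.] | -256 37 [-4.  0.  4.] | -252 20 [-5.  0.  3.] | -244 19 [41. 44. 47.] | -231 24 [107. 112. 114.] | -227 103 [ 54. 100. 115.] | -223 95 [ 42.  54. 104.] | -219 40 [40. 44. 49.] | -215 40 [41. 45. 49.] | -211 42 [41. 44. 48.] | -207 41 [41. 44. 48.] | -203 42 [40. 44. 49.] | -199 7 [42. 44. 48.] | -191 23 [106. 110. 113.] | -187 31 [113. 118. 121.] | -183 41 [121. 125. 127.] | -179 47 [122. 124. 127.] | -175 47 [121. 124. 128.] | -171 43 [121. 125. 129.] | -167 47 [121. 125. 128.] | -163 55 [114. 120. 124.] | -159 51 [108. 112. 116.] | -155 37 [110. 113. 118.] | -151 36 [116. 120. 124.] | -147 45 [121. 124. 127.] | -143 45 [120. 124. 127.] | -139 47 [121. 124. 128.] | -135 44 [121. 124. 128.] | -131 48 [120. 123. 127.] | -127 53 [112. 117. 123.] | -123 47 [108. 111. 114.] | -119 37 [111. 116. 120.] | -115 42 [119. 123. 128.] | -111 44 [122. 124. 128.] | -107 46 [123. 127. 129.] | -103 44 [122. 126. 130.] | -99 47 [121. 125. 127.] | -95 50 [117. 122. 127.] | -91 49 [109. 114. 118.] | -87 43 [106. 112. 116.] | -83 41 [114. 119. 123.] | -79 45 [122. 
[... 1762 characters left out ...]
26.] | -63 57 [118. 122. 125.] | -59 52 [111. 115. 118.] | -55 113 [ 66.  97. 110.] | -47 4 [111. 112. 113.] | -43 36 [110. 112. 114.] | -39 218 [ 45.  77. 108.] | -35 33 [43. 44. 46.] | -31 30 [43. 45. 47.] | -27 35 [42. 44. 46.] | -23 31 [43. 44. 46.] | -19 32 [42. 44. 46.] | -15 28 [43. 44. 46.] | -11 75 [-0. 12. 46.] | -7 65 [-2. 15. 46.] | -3 57 [-1.  3. 45.] | 0 30 [-2. -0.  2.] | 4 30 [-2.  0.  2.] | 8 32 [-2.  0.  2.] | 12 30 [-2.  0.  2.] | 16 31 [-2.  0.  2.] | 
bookend 89 [[516.6, -230.9, 108.9], [557.2, -226.6, 111.6], [596.9, -223.4, 114.2]]
bookend 90 [[517.6, -44.4, 108.6], [558.6, -40.8, 111.9], [595.8, -37.6, 115.1]]
row [ 555.  -121.2] [ 89.9 125.4] 0.09 0.12421505899497332
```

Request:
{"method": "send_rows", "body": {"steps": [[[20, 40, 5], 0], [[60, 75, 10], 0], [[100, 110, 15], -0.05], [[140, 145, 20], -0.1], [[180, 180, 20], -0.15], [[210, 210, 20], -0.15], [[230, 245, 20], -0.15], [[250, 280, 20], -0.15], [[260, 320, 20], -0.15], [[265, 360, 20], -0.15], [[265, 400, 20], -0.15], [[265, 440, 20], -0.15]], "grip": 1}}

```text
time_s: 2.4
ee_pos: [0.4938, -0.2297, 0.2512]
ee_rot: [0.995, 0.1, 0.0, 0.0]
force: [0.8, 0.3, -0.4]
finger_gap: 1.0
grip_force: 0.0
```

Request:
{"method": "send_rows", "body": {"steps": [[[0, 40, 0], 0], [[0, 80, 0], 0], [[0, 120, 0], 0], [[0, 160, 0], 0], [[0, 200, 0], 0], [[0, 240, 0], 0], [[-5, 280, 0], 0], [[-9, 320, 0], 0], [[-9, 360, 0], 0], [[-9, 400, 0], 0], [[-9, 440, 0], 0], [[-9, 467, 0], 0]]}}

```text
time_s: 3.4
ee_pos: [0.4831, 0.2395, 0.2515]
ee_rot: [0.995, 0.101, 0.0, -0.001]
force: [0.4, -0.3, 0.4]
finger_gap: 1.001
grip_force: 0.0
```

Request:
{"method": "send_rows", "body": {"steps": [[[0, 0, 0], 0], [[0, 0, 0], 0], [[0, 0, 0], 0]]}}

```text
time_s: 3.65
ee_pos: [0.484, 0.2344, 0.2512]
ee_rot: [0.995, 0.099, -0.0, 0.0]
force: [0.1, -1.2, -0.7]
finger_gap: 0.998
grip_force: 0.0
```

```bash
python3 - <<'E'
from h import *
st=r.sense();print(st['ee_pos'],st['ee_rot'],st['force'])
s=snap('wrist','w1.png')
for nm in ['red_case','red_handle','stand']:
    for o in cams.outline_of(nm,s)[:1]:
        P,u,v=pts(s,o['pixels']);print(nm,o['p'],o['rect'])
        zt=np.percentile(P[:,2],97);
        for lo,hi in [(.12,.14),(.08,.1),(.036,.05)]:
            T=P[(P[:,2]>lo)&(P[:,2]<hi)]
            if len(T)>20:
                rc=cv2.minAreaRect((T[:,:2]*1000).astype(np.float32));print(lo,np.median(T[:,2]),rc)
E
```

```text
[0.48398774 0.23436094 0.25117126] [ 9.95081561e-01  9.90583205e-02 -8.24153662e-05  3.59266574e-04] [ 0.12739559 -1.15899574 -0.70678559]
red_case 0.82 [269.1, 200.6, 58.8, 120.6]
0.12 0.12783803423660603 ((484.5409240722656, 275.13543701171875), (55.51810836791992, 14.393245697021484), 11.35932445526123)
0.08 0.09009057162633652 ((483.8421630859375, 275.03851318359375), (89.92914581298828, 40.36716842651367), 11.381484985351562)
0.036 0.04304202340484847 ((497.4723815917969, 282.8155822753906), (61.22477722167969, 49.38410568237305), 12.436078071594238)
red_handle 0.79 [268.9, 200.6, 59.9, 126.8]
0.12 0.12783803423660603 ((484.5409240722656, 275.13543701171875), (55.51810836791992, 14.393245697021484), 11.35932445526123)
0.08 0.09009098777071292 ((483.8463439941406, 275.0176696777344), (89.92914581298828, 40.32466506958008), 11.381484985351562)
0.036 0.04229916973468828 ((479.708740234375, 279.37310791015625), (97.77908325195312, 50.44304656982422), 11.576443672180176)
stand 0.94 [279.0, 182.8, 92.8, 132.5]
0.036 0.04205336466041579 ((483.5209045410156, 275.1362609863281), (104.7370834350586, 63.30900192260742), 11.539806365966797)
```

View pics/w1.png

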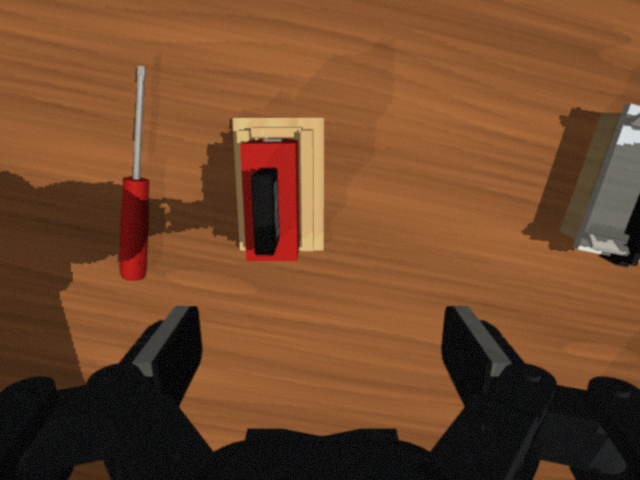

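The wrist view shows the red case and handle at (268,200), with the stand clear and the screwdriver well to the left. The yaw already matches.

Request:
{"method": "send_rows", "body": {"steps": [[[1, 20, -10], 0], [[1, 40, -30], 0], [[1, 40, -60], 0], [[1, 40, -60], 0], [[1, 40, -60], 0], [[1, 40, -60], 0]]}}

```text
time_s: 4.35
ee_pos: [0.4857, 0.2742, 0.1924]
ee_rot: [0.995, 0.098, 0.0, 0.0]
force: [-0.1, -0.1, 0.5]
finger_gap: 0.998
grip_force: 0.0
```

```bash
python3 - <<'E'
from h import *
st=r.sense();print(st['ee_pos'],st['ee_rot'])
s=snap('wrist','w2.png')
for nm in ['red_case']:
    for o in cams.outline_of(nm,s)[:1]:
        P,u,v=pts(s,o['pixels']);print(nm,o['p'],o['rect'])
        for lo,hi in [(.12,.14),(.08,.1)]:
            T=P[(P[:,2]>lo)&(P[:,2]<hi)]
            if len(T)>20:
                rc=cv2.minAreaRect((T[:,:2]*1000).astype(np.float32));print(lo,np.median(T[:,2]),rc)
E
```

```text
[0.48566877 0.27421273 0.19244026] [9.95144088e-01 9.84281212e-02 3.75726124e-04 8.35462452e-05]
red_case 0.71 [320.9, 232.8, 65.5, 149.3]
0.12 0.12787509839362765 ((484.6857604980469, 275.08978271484375), (55.56340408325195, 14.076801300048828), 11.634051322937012)
0.08 0.09004554746824034 ((484.38677978515625, 275.0287170410156), (89.99486541748047, 40.121482849121094), 11.333447456359863)
```

Request:
{"method": "send_rows", "body": {"steps": [[[-1, 1, -20], 0], [[-1, 1, -40], 0], [[-1, 1, -60], 0], [[-1, 1, -80], 0], [[-1, 1, -92], 0], [[-1, 1, -98], 0], [[-1, 1, -98], 0], [[-1, 1, -98], 0]]}}

```text
time_s: 5.12
ee_pos: [0.4846, 0.2762, 0.0943]
ee_rot: [0.995, 0.099, 0.001, -0.0]
force: [0.6, 1.0, 0.5]
finger_gap: 0.998
grip_force: 0.0
```

Request:
{"method": "send_rows", "body": {"steps": [[[0, 0, 0], 0], [[0, 0, 0], 0], [[0, 0, 0], 0], [[0, 0, 0], 0], [[0, 0, 0], 0], [[0, 0, 0], 0], [[0, 0, 0], 0], [[0, 0, 0], 0], [[0, 0, 0], 0], [[0, 0, 0], 0]], "grip": 0}}

```text
time_s: 5.95
ee_pos: [0.484, 0.2762, 0.0934]
ee_rot: [0.995, 0.099, 0.0, -0.0]
force: [1.0, -0.4, 4.3]
finger_gap: 0.153
grip_force: 60.7
```

Request:
{"method": "send_rows", "body": {"steps": [[[0, 0, 15], 0], [[0, 0, 35], 0], [[0, 0, 60], 0], [[0, 0, 85], 0], [[0, 0, 110], 0], [[0, 0, 130], 0], [[0, 0, 140], 0], [[0, 0, 140], 0], [[0, 0, 140], 0], [[0, 0, 140], 0]]}}

```text
time_s: 6.78
ee_pos: [0.4832, 0.2756, 0.2316]
ee_rot: [0.995, 0.099, -0.001, 0.001]
force: [-0.1, 0.3, -4.3]
finger_gap: 0.155
grip_force: 59.9
```

Request:
{"method": "send_rows", "body": {"steps": [[[5, -30, 0], -0.02], [[10, -65, 0], -0.05], [[15, -100, 0], -0.08], [[20, -135, 0], -0.12], [[27, -170, 0], -0.15], [[35, -205, 0], -0.18], [[43, -240, 0], -0.198], [[51, -275, 0], -0.198], [[59, -310, 0], -0.198], [[67, -345, 0], -0.198], [[71, -370, 0], -0.198], [[71, -385, 0], -0.198]]}}

```text
time_s: 7.78
ee_pos: [0.5545, -0.1131, 0.2313]
ee_rot: [1.0, -0.002, -0.001, 0.001]
force: [0.7, -0.3, -4.6]
finger_gap: 0.156
grip_force: 59.9
```

Request:
{"method": "send_rows", "body": {"steps": [[[0, 0, 0], 0], [[0, 0, 0], 0], [[0, 0, 0], 0]]}}

```text
time_s: 8.03
ee_pos: [0.5544, -0.1079, 0.2321]
ee_rot: [1.0, 0.001, -0.001, -0.0]
force: [-0.4, 0.2, -3.7]
finger_gap: 0.155
grip_force: 60.0
```

```bash
cat > m.py <<'E'
from h import *
import sys
st=r.sense();print(np.round(st['ee_pos'],4),np.round(st['ee_rot'],4),np.round(st['force'],2),round(float(st['finger_gap']),3))
def meas(cam,names,top=.004,save=None):
    s=snap(cam,save)
    for nm in names:
        for o in cams.outline_of(nm,s)[:1]:
            P,u,v=pts(s,o['pixels'])
            if len(P)<30: continue
            zt=np.percentile(P[:,2],95);T=P[abs(P[:,2]-zt)<top]
            rc=cv2.minAreaRect((T[:,:2]*1000).astype(np.float32));print(cam,nm,round(o['p'],2),'zt',round(zt*1000,1),np.round(rc[0],1),np.round(rc[1],1),round(rc[2],2),'mean',np.round(T.mean(0)*1000,1))
    return s
N=['grey_case','yellow_case','green_case','blue_case','red_case']
E
python3 - <<'E'
from m import *
s=meas('wrist',N,save='w3.png')
s=meas('top',N,save='t3.png')
E
```

```text
[ 0.5544 -0.1079  0.2321] [ 1.e+00  7.e-04 -1.e-03 -5.e-04] [-0.36  0.19 -3.72] 0.155
wrist grey_case 0.64 zt 125.6 [ 554.  -172.2] [89.9 22.1] 0.29 mean [ 556.7 -171.9  124.5]
wrist yellow_case 0.76 zt 125.6 [ 554.5 -143.8] [91.3 21.1] 7.84 mean [ 563.5 -143.   124.4]
wrist green_case 0.73 zt 124.9 [ 597.3 -103.8] [ 4.6 21.5] 5.09 mean [ 597.5 -103.1  124. ]
wrist blue_case 0.95 zt 125.7 [553.1 -69.9] [90.2 21.9] 0.05 mean [559.  -67.2 124.6]
wrist red_case 0.89 zt 267.2 [ 554.8 -107.2] [55.6 14.2] 0.19 mean [ 557.6 -107.1  266.5]
top blue_case 0.65 zt 128.0 [539.1 -67.4] [59.3 14.9] 0.57 mean [537.1 -67.3 126.3]
```

View pics/w3.png

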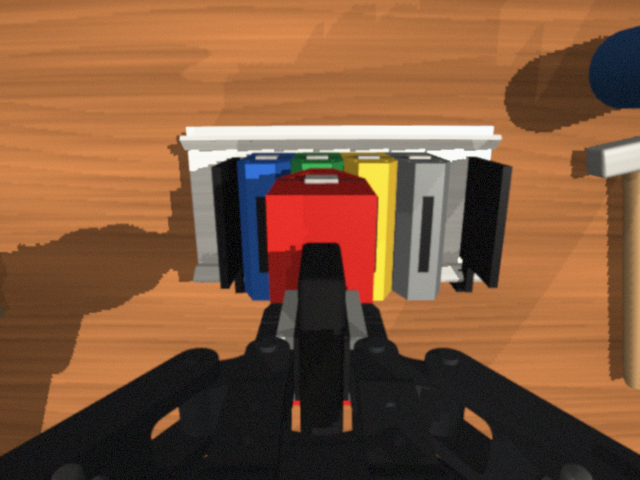

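The wrist view shows the red case held straight above the row, with grey at (425,220) and free bookend room beyond it at (485,220). Blue's bookend at (228,225) is close. I'll move over the yellow/grey seam.

Request:
{"method": "send_rows", "body": {"steps": [[[-1, -25, 0], 0], [[-1, -48, 0], 0], [[-1, -48, 0], 0], [[-1, -48, 0], 0], [[-1, -48, -10], 0], [[-1, -48, -15], 0], [[-1, -48, -15], 0], [[-1, -48, -15], 0], [[-1, -48, -15], 0]]}}

```text
time_s: 9.38
ee_pos: [0.554, -0.1563, 0.2182]
ee_rot: [1.0, 0.001, -0.0, -0.0]
force: [-0.4, 0.2, -3.9]
finger_gap: 0.152
grip_force: 60.1
```

```bash
python3 - <<'E'
from m import *
s=meas('wrist',N,save='w4.png')
s=meas('scene',N,save='s4.png')
k=s['color'][140:270,220:360]
cv2.imwrite('pics/s4c.png',cv2.resize(k,None,fx=4,fy=4,interpolation=2)[:,:,::-1])
E
```

```text
[ 0.554  -0.1563  0.2182] [ 1.e+00  8.e-04 -1.e-04 -1.e-04] [-0.42  0.21 -3.88] 0.152
wrist grey_case 0.6 zt 125.2 [ 594.6 -172.6] [21.6  9.2] 86.47 mean [ 596.6 -174.8  124.2]
wrist yellow_case 0.71 zt 125.1 [ 597.4 -137.2] [ 7.7 22.9] 21.54 mean [ 596.2 -136.1  124.2]
wrist green_case 0.75 zt 125.6 [ 553.2 -104.4] [90.4 22.2] 0.44 mean [ 555.9 -104.7  124.5]
wrist blue_case 0.86 zt 125.7 [553.2 -70.2] [22.5 90.6] 89.93 mean [555.8 -70.8 124.6]
wrist red_case 0.69 zt 253.3 [ 554.4 -155.2] [15.9 55.5] 89.59 mean [ 557.2 -155.5  252.6]
scene grey_case 0.72 zt 124.6 [ 595.4 -173.3] [21.7 12.8] 84.8 mean [ 596.1 -173.4  123.8]
scene yellow_case 0.95 zt 125.8 [ 555.3 -138.1] [22.5 92.5] 89.53 mean [ 557.5 -138.1  124.4]
scene green_case 0.75 zt 125.8 [555. -98.] [34.4 92.7] 89.12 mean [ 558.4 -104.2  124.4]
scene blue_case 0.71 zt 125.8 [ 554.9 -104.1] [92.7 22.5] 0.16 mean [ 558.2 -104.2  124.4]
scene red_case 0.76 zt 250.1 [ 572.2 -156.6] [14.6 23.8] 89.9 mean [ 574.1 -156.1  251.6]
```

View pics/s4c.png

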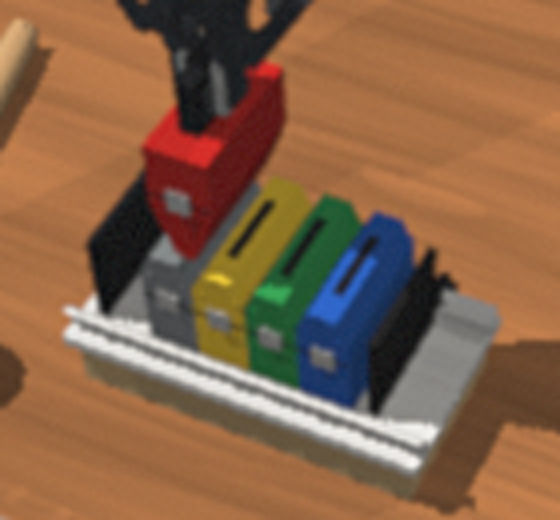

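The scene crop shows the red foot (190,240) centred just above the yellow/grey seam. The row is upright, with free space mostly beyond grey. I'll ease in.

Request:
{"method": "send_rows", "body": {"steps": [[[0, 0, -4], 0], [[0, 0, -8], 0], [[0, 0, -11], 0], [[0, 0, -13], 0], [[0, 0, -14], 0], [[0, 0, -15], 0], [[0, 0, -16], 0], [[0, 0, -17], 0], [[0, -1, -18], 0], [[0, -1, -19], 0], [[0, -1, -20], 0], [[0, -2, -20], 0]]}}

```text
time_s: 10.98
ee_pos: [0.5539, -0.1587, 0.1981]
ee_rot: [1.0, 0.0, -0.0, -0.0]
force: [-1.7, 0.7, -4.3]
finger_gap: 0.153
grip_force: 60.1
```

Request:
{"method": "send_rows", "body": {"steps": [[[0, 0, -1], 0], [[0, -0.5, -2], 0], [[0, -0.5, -3], 0], [[0, -1, -4], 0], [[0, -1, -5], 0], [[0, -1.5, -6], 0], [[0, -1.5, -7], 0], [[0, -2, -8], 0], [[0, -2, -9], 0], [[0, -2.5, -10], 0], [[0, -2.5, -10], 0]]}}

```text
time_s: 11.9
ee_pos: [0.5538, -0.1614, 0.188]
ee_rot: [1.0, 0.0, -0.0, -0.0]
force: [1.0, 0.6, -4.2]
finger_gap: 0.156
grip_force: 60.1
```

```bash
python3 - <<'E'
from m import *
s=meas('wrist',N)
s=meas('scene',N)
k=s['color'][140:270,220:360]
cv2.imwrite('pics/s5c.png',cv2.resize(k,None,fx=4,fy=4,interpolation=2)[:,:,::-1])
E
```

```text
[ 0.5538 -0.1614  0.188 ] [ 1.e+00  4.e-04 -2.e-04 -1.e-04] [ 0.99  0.63 -4.17] 0.156
wrist grey_case 0.69 zt 125.3 [ 559.2 -193.3] [85.8 21.4] 12.42 mean [ 567.3 -191.   124.3]
wrist yellow_case 0.96 zt 125.4 [ 558.5 -127.8] [20.6 86.3] 78.24 mean [ 566.9 -129.9  124.3]
wrist green_case 0.74 zt 125.6 [ 553.2 -102.1] [22.1 90.7] 89.77 mean [ 556.3 -102.8  124.5]
wrist blue_case 0.96 zt 125.7 [553.1 -68.7] [90.8 22.3] 0.14 mean [556.1 -69.3 124.6]
wrist red_case 0.67 zt 223.1 [ 554.3 -160.5] [55.4 14.1] 0.12 mean [ 557.  -160.5  222.4]
scene grey_case 0.86 zt 124.3 [ 598.  -186.5] [23.5 10.7] 58.92 mean [ 596.4 -186.6  124. ]
scene yellow_case 0.57 zt 126.3 [ 555.4 -130.3] [33.9 91.8] 89.66 mean [ 557.7 -136.2  124.7]
scene green_case 0.93 zt 126.1 [ 556.2 -102.7] [21.4 90.7] 89.6 mean [ 557.5 -102.6  124.5]
scene blue_case 0.81 zt 126.0 [555.3 -68.4] [91.2 21.1] 0.26 mean [556.5 -68.3 124.5]
scene red_case 0.8 zt 221.0 [ 570.  -160.9] [29.1 15.5] 2.3 mean [ 572.2 -161.1  221.8]
```

View pics/s5c.png

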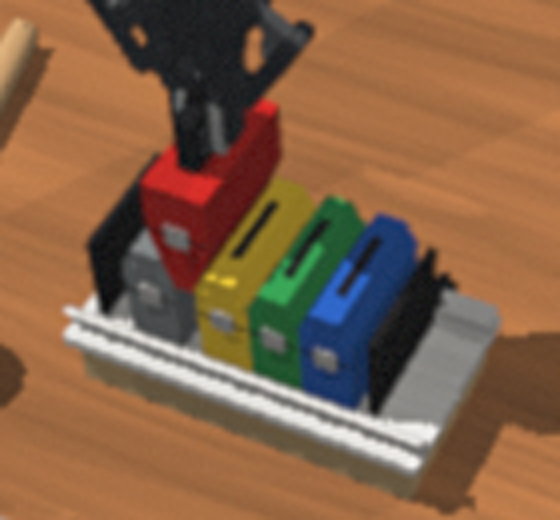

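The crop shows the foot wedged in, with grey shifted towards its bookend (150,290) and the row upright. The forces are small, so I'll carry on.

Request:
{"method": "send_rows", "body": {"steps": [[[0, 0, -1], 0], [[0, -0.5, -2], 0], [[0, -0.5, -3], 0], [[0, -1, -4], 0], [[0, -1, -5], 0], [[0, -1.5, -6], 0], [[0, -1.5, -7], 0], [[0, -2, -8], 0], [[0, -2, -9], 0], [[0, -2, -10], 0], [[0, -2.5, -11], 0], [[0, -2.5, -12], 0]]}}

```text
time_s: 13.5
ee_pos: [0.554, -0.164, 0.1762]
ee_rot: [1.0, 0.0, 0.0, 0.0]
force: [0.3, -1.3, -1.9]
finger_gap: 0.157
grip_force: 60.2
```

Request:
{"method": "send_rows", "body": {"steps": [[[0, 0, -1], 0], [[0, -0.5, -2], 0], [[0, -0.5, -3], 0], [[0, -1, -4], 0], [[0, -1, -5], 0], [[0, -1.5, -6], 0], [[0, -1.5, -7], 0], [[0, -2, -8], 0], [[0, -2, -8], 0]]}}

```text
time_s: 14.25
ee_pos: [0.5538, -0.1658, 0.168]
ee_rot: [1.0, 0.0, -0.0, -0.0]
force: [-0.2, -0.5, -4.0]
finger_gap: 0.156
grip_force: 60.2
```

```bash
python3 - <<'E'
from m import *
s=meas('wrist',N)
P,u,v=pts(s)
for a,b in [(-.26,-.2),(-.06,.02)]:
    m=(abs(P[:,0]-.555)<.06)&(P[:,1]>a)&(P[:,1]<b)&(P[:,2]>.108)&(P[:,2]<.115)
    print('bookend',m.sum(),np.round(np.percentile(P[m],[3,50,97],axis=0)*1000,1).tolist())
s=meas('scene',N)
E
```

```text
[ 0.5538 -0.1658  0.168 ] [ 1.e+00  4.e-04 -2.e-04 -1.e-04] [-0.23 -0.5  -4.02] 0.156
wrist grey_case 0.9 zt 125.7 [ 554.2 -200.4] [92.6 22.4] 6.14 mean [ 563.  -198.8  124.6]
wrist yellow_case 0.7 zt 125.7 [ 554.1 -129.9] [21.1 91.4] 85.85 mean [ 562.7 -131.1  124.7]
wrist green_case 0.61 zt 125.6 [553.4 -99.5] [22.2 90.3] 89.99 mean [ 557.5 -100.   124.6]
wrist blue_case 0.7 zt 125.6 [552.8 -66.1] [91.7 21.8] 0.16 mean [556.3 -66.6 124.5]
wrist red_case 0.92 zt 203.1 [ 554.3 -164.8] [55.6 14.5] 0.19 mean [ 557.  -165.1  202.4]
bookend 2805 [[514.8, -228.4, 108.7], [558.8, -224.1, 112.4], [596.0, -210.8, 114.2]]
bookend 2519 [[514.2, -43.6, 108.4], [557.6, -41.3, 112.3], [594.2, -37.0, 113.8]]
scene grey_case 0.63 zt 200.9 [ 568.2 -165.4] [31.8 13.9] 1.97 mean [ 570.8 -165.8  201.9]
scene yellow_case 0.77 zt 126.0 [ 556.2 -126.5] [37.4 92.2] 87.88 mean [ 556.6 -133.1  124.6]
scene green_case 0.81 zt 125.9 [557.  -99.5] [20.2 88.2] 88.47 mean [559.7 -99.2 124.5]
scene blue_case 0.84 zt 125.8 [554.8 -65.7] [21.5 92.3] 89.33 mean [557.3 -65.7 124.4]
scene red_case 0.63 zt 201.3 [ 568.1 -167.2] [33.  16.4] 13.84 mean [ 570.1 -166.4  202. ]
```

Request:
{"method": "send_rows", "body": {"steps": [[[0, 0, -1], 0], [[0, -0.5, -2], 0], [[0, -0.5, -3], 0], [[0, -1, -4], 0], [[0, -1, -5], 0], [[0, -1, -6], 0], [[0, -1.5, -7], 0], [[0, -1.5, -8], 0], [[0, -1.5, -9], 0], [[0, -2, -10], 0], [[0, -2, -10], 0]]}}

```text
time_s: 15.77
ee_pos: [0.5538, -0.1678, 0.158]
ee_rot: [1.0, 0.0, -0.0, -0.0]
force: [0.8, -0.9, -4.1]
finger_gap: 0.153
grip_force: 60.2
```

Request:
{"method": "send_rows", "body": {"steps": [[[0, 0, -1], 0], [[0, 0, -2], 0], [[0, 0, -3], 0], [[0, -0.5, -4], 0], [[0, -0.5, -5], 0], [[0, -0.5, -5], 0]]}}

```text
time_s: 16.27
ee_pos: [0.5538, -0.1683, 0.153]
ee_rot: [1.0, 0.0, -0.0, -0.0]
force: [-0.6, -0.5, -4.9]
finger_gap: 0.153
grip_force: 60.2
```

```bash
python3 - <<'E'
from m import *
s=meas('wrist',N)
E
```

```text
[ 0.5538 -0.1683  0.153 ] [ 1.e+00  4.e-04 -2.e-04 -1.e-04] [-0.61 -0.48 -4.93] 0.153
wrist grey_case 0.82 zt 125.6 [ 556.9 -204. ] [84.9 21.9] 0.2 mean [ 563.  -204.2  124.5]
wrist yellow_case 0.86 zt 125.7 [ 556.3 -132.9] [27.9 85.9] 88.52 mean [ 562.6 -130.5  124.6]
wrist green_case 0.91 zt 125.6 [554.3 -97.3] [22.6 88.5] 89.98 mean [560.2 -97.5 124.6]
wrist blue_case 0.89 zt 125.6 [553.1 -63.6] [91.1 22.3] 0.55 mean [556.7 -64.  124.5]
wrist red_case 0.47 zt 62.4 [ 608.6 -121. ] [  8.1 240.1] 0.2 mean [ 609.4 -122.6   61. ]
```

Request:
{"method": "send_rows", "body": {"steps": [[[0, 0, -2], 0], [[0, 0, -4], 0], [[0, 0, -6], 0], [[0, 0, -8], 0], [[0, 0, -9], 0], [[0, 0, -10], 0], [[0, 0, -11], 0], [[0, 0, -12], 0], [[0, 0, -12], 0]]}}

```text
time_s: 17.32
ee_pos: [0.5539, -0.1684, 0.1411]
ee_rot: [1.0, 0.0, -0.0, -0.0]
force: [-0.2, -0.5, -2.9]
finger_gap: 0.151
grip_force: 60.1
```

Request:
{"method": "send_rows", "body": {"steps": [[[0, 0, -1], 0], [[0, 0, -2], 0], [[0, 0, -3], 0], [[0, 0, -4], 0], [[0, 0, -5], 0], [[0, 0, -6], 0], [[0, 0, -7], 0], [[0, 0, -8], 0], [[0, 0, -9], 0], [[0, 0, -10], 0], [[0, 0, -10], 0]]}}

```text
time_s: 18.23
ee_pos: [0.5538, -0.1684, 0.131]
ee_rot: [1.0, 0.0, -0.0, -0.0]
force: [-0.7, 0.5, -4.7]
finger_gap: 0.153
grip_force: 60.1
```

Request:
{"method": "send_rows", "body": {"steps": [[[0, 0, -0.5], 0], [[0, 0, -1], 0], [[0, 0, -1.5], 0], [[0, 0, -2], 0], [[0, 0, -2], 0]]}}

```text
time_s: 18.65
ee_pos: [0.5539, -0.1683, 0.1292]
ee_rot: [1.0, 0.0, -0.0, -0.0]
force: [0.3, -0.2, -3.0]
finger_gap: 0.158
grip_force: 60.1
```

Close to the floor now, so I'll creep down until I feel contact.

Request:
{"method": "send_rows", "body": {"steps": [[[0, 0, -0.3], 0], [[0, 0, -0.6], 0], [[0, 0, -1], 0], [[0, 0, -1], 0]]}}

```text
time_s: 18.98
ee_pos: [0.5539, -0.1684, 0.1282]
ee_rot: [1.0, 0.0, -0.0, -0.0]
force: [0.1, -0.4, -4.3]
finger_gap: 0.153
grip_force: 60.1
```

Request:
{"method": "send_rows", "body": {"steps": [[[0, 0, -0.3], 0], [[0, 0, -0.6], 0], [[0, 0, -0.6], 0]]}}

```text
time_s: 19.23
ee_pos: [0.5542, -0.1684, 0.1281]
ee_rot: [1.0, 0.0, 0.0, 0.0]
force: [-0.9, 0.2, 0.2]
finger_gap: 0.157
grip_force: 60.9
```

Request:
{"method": "send_rows", "body": {"steps": [[[0, 0, -0.3], 0], [[0, 0, -0.3], 0], [[0, 0, -0.3], 0]]}}

```text
time_s: 19.48
ee_pos: [0.5545, -0.1685, 0.1281]
ee_rot: [1.0, 0.0, 0.001, 0.0]
force: [-0.8, 0.7, 5.5]
finger_gap: 0.154
grip_force: 61.6
```

```bash
python3 - <<'E'
from m import *
s=meas('wrist',N)
s=meas('scene',N,save='s6.png')
k=s['color'][140:270,220:360]
cv2.imwrite('pics/s6c.png',cv2.resize(k,None,fx=4,fy=4,interpolation=2)[:,:,::-1])
E
```

```text
[ 0.5545 -0.1685  0.1281] [1.e+00 4.e-04 7.e-04 1.e-04] [-0.79  0.66  5.51] 0.154
wrist grey_case 0.61 zt 125.6 [ 565.1 -201.3] [27.4 68.5] 90.0 mean [ 569.  -203.9  124.6]
wrist yellow_case 0.8 zt 125.6 [ 565.6 -133.7] [28.2 67.4] 89.6 mean [ 569.  -131.   124.6]
wrist green_case 0.64 zt 125.6 [559.  -97.3] [79.2 21.8] 0.2 mean [565.1 -97.5 124.6]
wrist blue_case 0.7 zt 125.6 [553.2 -70.3] [91.  35.7] 0.32 mean [557.4 -64.1 124.5]
wrist red_case 0.88 zt 163.2 [ 554.9 -167.6] [55.4 14.1] 0.17 mean [ 557.7 -167.6  162.5]
scene yellow_case 0.94 zt 125.7 [ 555.2 -124.2] [34.1 92.3] 88.68 mean [ 557.4 -130.7  124.3]
scene green_case 0.83 zt 125.8 [555.1 -97.7] [89.3 33.4] 9.97 mean [558.5 -96.8 124.4]
scene blue_case 0.97 zt 126.1 [556.7 -62.1] [21.5 88.9] 88.67 mean [557.9 -62.3 124.6]
scene red_case 0.94 zt 161.6 [ 567.9 -169.2] [34.6 14. ] 0.48 mean [ 570.9 -169.1  161.9]
```

View pics/s6c.png

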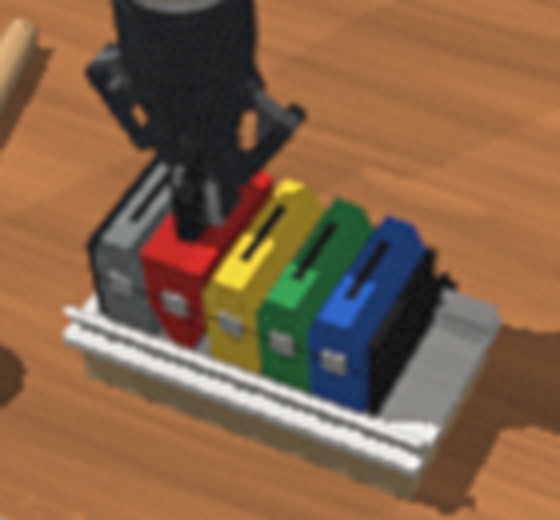

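The crop shows the red case fully down, flush with its neighbours and everything upright. The handle top is at 162.5 mm, which puts the underside at 44.5 mm, the floor height. I'll ease off the push, open partly and rise.

Request:
{"method": "send_rows", "body": {"steps": [[[0, 0, 0.5], 0], [[0, 0, 0.5], 0]]}}

```text
time_s: 20.25
ee_pos: [0.5541, -0.1685, 0.128]
ee_rot: [1.0, 0.0, 0.0, 0.0]
force: [-0.1, -0.7, 2.8]
finger_gap: 0.152
grip_force: 61.0
```

Request:
{"method": "send_rows", "body": {"steps": [[[0, 0, 0], 0], [[0, 0, 0], 0], [[0, 0, 0], 0], [[0, 0, 0], 0], [[0, 0, 0], 0], [[0, 0, 0], 0]], "grip": 0.45}}

```text
time_s: 20.75
ee_pos: [0.5539, -0.1684, 0.1278]
ee_rot: [1.0, 0.0, -0.0, -0.0]
force: [0.3, 0.4, 0.4]
finger_gap: 0.454
grip_force: 0.0
```

Request:
{"method": "send_rows", "body": {"steps": [[[0, 0, 5], 0], [[0, 0, 15], 0], [[0, 0, 30], 0], [[0, 0, 50], 0], [[0, 0, 80], 0], [[0, 0, 110], 0], [[0, 0, 130], 0], [[0, 0, 130], 0], [[0, 0, 130], 0]]}}

```text
time_s: 21.5
ee_pos: [0.5545, -0.1686, 0.2599]
ee_rot: [1.0, 0.0, 0.002, 0.0]
force: [0.3, -0.0, -0.3]
finger_gap: 0.45
grip_force: 0.0
```

```bash
python3 - <<'E'
from m import *
s=meas('wrist',N,save='w7.png')
E
```

```text
[ 0.5545 -0.1686  0.2599] [1.0e+00 3.0e-04 1.7e-03 4.0e-04] [ 0.27 -0.01 -0.3 ] 0.45
wrist grey_case 0.87 zt 125.6 [ 553.6 -201.5] [89.9 28.1] 0.06 mean [ 555.9 -204.2  124.5]
wrist yellow_case 0.91 zt 125.7 [ 553.6 -130.7] [89.8 21.9] 0.09 mean [ 555.7 -130.8  124.5]
wrist green_case 0.96 zt 125.7 [553.5 -96.6] [22.3 89.8] 89.95 mean [555.7 -96.9 124.6]
wrist blue_case 0.75 zt 125.7 [553.4 -63. ] [22.7 90.1] 89.79 mean [555.4 -63.5 124.6]
wrist red_case 0.68 zt 163.0 [ 554.2 -167.4] [55.8 13.8] 0.47 mean [ 555.4 -167.5  162.4]
```

View pics/w7.png

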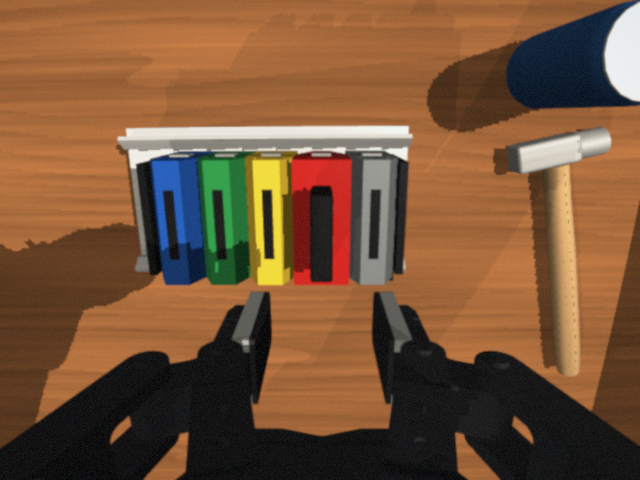

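The wrist view shows the row blue, green, yellow, red (321,218), grey (375,218). All five are level and in line, and the gripper is clear. I'm handing in.

```bash
python3 -c "
from rig import ticket
print(ticket.sign_off())"
```

```text
the job is handed in; nothing more can be done
None
```

The red case is fully home on the rack floor between the yellow and grey cases, upright, in line and released; I handed the job in at about 21.5 s, and sign-off returned no verdict.

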